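# Reset the printer farm's interlock with its two-key console

## Task

Push the orange sliding guard on the grey console all the way to the back of the console (away from the robot), to uncover the two blue reset buttons. Then press both blue buttons fully down together, one with each fingertip, hold them both down for at least two seconds, and let them come up again, leaving the guard open. Do not press the red stop button or disturb the loose things standing about, and pinch or lift nothing.

Things in the scene. Friction and masses are not known exactly. Their poses are not given: they have to be found in the camera images.
- console: Grey control console with a dark top plate, fixed to the bench, 250 (x) x 280 (y) x 55 mm high. Origin at the centre of its underside; its x axis points from its front edge (nearest the robot) to its back, y to its left, z up. In its frame the blue buttons stand at x -35, y +70 and y +10 mm, the red stop button at x -35, y -85 mm. A small loose green vase stands on its top plate at about x +65, y -82 mm.
- guard (a joint): Travel of the orange guard in m: 0 = shut over the blue buttons, 0.080 = fully open (end stop). It slides along the console's +x and stays where it is left; it takes about 3 N to slide. It starts between 0 and 0.020.
- guard_front (a point): Centre of the guard's front face, 92 mm above the bench; moves with the guard. The guard is an orange hood over both blue buttons, 88 (x) x 120 mm (y), centred midway between them (console y +40), its top 109 mm above the bench. Push this face towards console +x, above the button tops (77 mm above the bench), which come out in front of it. The face is at console x = -79 mm + joint.
- reset_left_top (a point): Centre of the top of the left blue reset button: round cap of 26 mm diameter on a black collar of 42 mm diameter, 22 mm above the console's top plate (77 mm above the bench) when up, the collar 12 mm above the plate. Moves with the button. The two blue buttons are 60 mm apart centre to centre along the console's y.
- reset_right_top (a point): Centre of the top of the right blue reset button, the same as the left one.
- reset_left (a joint): How far the left blue button is pressed, m: 0 = up, 0.006 = fully down. It springs back; about 0.8 N starts it and 2.5 N takes it fully down.
- reset_right (a joint): How far the right blue button is pressed, the same as the left one.
- stop_top (a point): Centre of the top of the red stop button, round cap of 32 mm diameter on a yellow collar of 48 mm diameter, 77 mm above the bench. Not to be pressed.
- stop (a joint): How far the red stop button is pressed, m: 0 = up, 0.006 = fully down.
- vase: Loose green printed vase, 42 mm wide, 48 mm high, standing on the console's top plate, right of the guard. Origin at the centre of its underside. Leave it.
- jar: Loose clear jar with a white cap, 52 mm wide, 60 mm high, on the bench left of the console. Origin at the centre of its underside. Leave it.
- bracket: Loose red printed angle bracket, 60 x 40 x 50 mm high, on the bench right of the console. Origin at the centre of its underside. Leave it.
- spool: Loose filament spool lying flat, 196 mm across, 65 mm high. Origin at the centre of its underside. Leave it.
- scraper: Loose scraper with a red handle lying on the bench behind the console. Leave it.
- driver: Loose screwdriver with a blue handle lying on the bench. Leave it.
- cleaner: Loose white bottle, 64 mm wide, 170 mm high. Origin at the centre of its underside. Leave it.

How it is judged:
By the outcome, as a careful person would: the job done as asked, in the order asked, and still so for the second after the job is handed in, with the robot touching nothing.
It also fails if it takes over 45 s, if anything falls off the work surface, if the arm or the gripper's body presses on something with over 40 N, if the wrist force passes 120 N, or if a joint passes its speed limit or range.

## Robot

A 6-joint arm with a two-finger parallel gripper is mounted at the origin on the work surface. World frame = base frame: x ahead of the robot, y to its left, z up, the work surface at z = 0. Lengths are in mm, angles in rad, forces in N, time in s.
With the tool pointing down it reaches from about 275 to 750 mm from the base axis. Payload 10.2 kg.
Tool frame: the origin (TCP) lies at the very end of the fingers, on their centre line; the grasp point (between the pads) lies 19 mm behind it; z points along the fingers, y is the line along which they close (so a half turn about z gives the same grasp; the last joint's range is limited). The gripper opens to 85 mm and grips with 20 to 120 N. Pads are 22 mm wide; open, the fingers measure 114 mm over their backs; the gripper's body (76 mm by 85 mm) begins 54 mm behind the grasp point. The pads swing forward as they close: fully open they stand 13 mm farther back than shut.
Start: joints at [-1.543, 0.313, 1.498, -0, 1.331, -0.223], TCP at [130.28, -508.584, 231.294] pointing down, gripper open.
Joint ranges: [-2.94, 2.94], [-0.97, 2.17], [0.19, 2.56], [-1.23, 4.37], [0.02, 3.11], [-2.88, 2.88]. Speed limits (rad/s): [2.39, 2.39, 3.01, 3.14, 3.14, 3.14].

## Interface

Orientations are given as a unit quaternion [w, x, y, z].
In Python, from rig import ctrl gives the robot as it stands.
- The arm moves only by the tool step_arm, never from a script. Its argument "increments" is a list of rows, each a list of 3 entries, a list of its own where there are three numbers: the shift along the tool's x, y, z in cm, then the turn, a rotation vector about the tool's x, y, z in degrees, then the opening in per cent of the stroke, from 0 (shut) to 100 (fully open). A call has 1 to 8 rows; each row is the pose to reach, as a shift and turn from the pose commanded when the call began, along the tool's axes at that moment; what a row does not reach only later rows make up. A row lasts 1/8 s, in which the tool goes at most 62.5 mm and 10.7 degrees, less where a joint would pass 70% of its speed; a pose out of reach is approached as far as the arm can. A call with a gripper value outside its range is refused whole. The fingers move at their own pace and stop on an object; "squeeze" is the grip in N (left out, the last holds). Time passes only in rows, so rows that repeat a pose let the fingers close. It gives the time, the measured TCP pose, the force, the opening and the grip force at its end, in the units of the state.
- ctrl.sense(): the state, without advancing time (a new reading comes with each control period).
- ctrl.capture(name): name is "side" or "top" or "wrist"; returns a dict with "img" (400x640x3 uint8, red, green, blue), "fx", "fy", "cx", "cy" (pixels), "extrinsics" (4x4, takes a point from camera to world coordinates). Camera axes: x right, y down, z forward; pixel columns grow to the right and rows downward; lengths in mm; the calibration is good to about 2 mm. A picture is of the moment at which its call begins. There is no depth.
- ctrl.finish_job(): hands the job in; it is judged then, once.
The state is a dict: "time_s": time; "joints": joint angles; "dq": joint speeds; "tau": joint torques, N m; "eef_pos": TCP position; "ee_rot": TCP orientation; "force": force on the tool from outside, world axes, zero at the start; "wrist_torque": the same for the moment, N m; "grip_width": opening from 0.0 (shut) to 1.0 (fully open); "grip_force": force on a finger pad.
Only numpy, scipy, OpenCV 4.12 (cv2) and the standard library are available. Lean on these libraries where they do the work, as an engineer would, in place of code of your own. Each camera call takes 0.05 s, during which the arm holds its last target. There are 200 camera calls.

## Working session

There is one attempt and no reset: what is moved stays moved. The work goes in short steps, Python scripts to look and compute and a tool call to move; the robot and the scene stay as the last step left them, time stands still between calls to the robot, and variables do not carry over. Pictures are saved under pics/ and viewed, at most 10 in all, crops included, and the job is handed in when it is done.

Besides the shell and the picture viewer there is one more tool, called after "Call:" as a command line: name --argument value ..., lists and objects as JSON in quotes. step_arm: Moves the arm, as the interface text tells. Its arguments: {"type":"object","properties":{"increments":{"type":"array"},"squeeze":{"type":"number"}},"required":["increments"]}

```bash
mkdir -p pics; cat > h.py <<'E'
import numpy as np, cv2
from rig import ctrl
def cap(n, save=None):
    c=ctrl.capture(n)
    if save: cv2.imwrite(f'pics/{save}.png', c['img'][:,:,::-1])
    return c
def ray(c,u,v,z):
    d=np.array([(u-c['cx'])/c['fx'],(v-c['cy'])/c['fy'],1.]); E=np.array(c['extrinsics'])
    d=E[:3,:3]@d; o=E[:3,3]; return o+d*(z-o[2])/d[2]
def proj(c,p):
    E=np.linalg.inv(np.array(c['extrinsics'])); q=E[:3,:3]@np.array(p,float)+E[:3,3]
    return c['fx']*q[0]/q[2]+c['cx'], c['fy']*q[1]/q[2]+c['cy']
E
python3 - <<'E'
from h import *
for n in ('top','side'):
    c=cap(n,n+'0'); print(n,c['fx'],np.round(c['extrinsics'],3).tolist())
s=ctrl.sense(); print(s['eef_pos'],s['ee_rot'],s['time_s'])
a=cv2.imread('pics/top0.png');b=cv2.imread('pics/side0.png')
cv2.imwrite('pics/both0.png',cv2.resize(np.vstack([a,b]),(480,600)))
E
```

```text
top 507.6749401306786 [[-0.018, -0.993, 0.115, 425.446], [-1.0, 0.019, 0.005, -3.421], [-0.007, -0.115, -0.993, 1694.887], [0.0, 0.0, 0.0, 1.0]]
side 426.29839256141855 [[-0.889, -0.261, 0.375, 92.064], [-0.457, 0.495, -0.739, 1004.273], [0.007, -0.829, -0.56, 845.578], [0.0, 0.0, 0.0, 1.0]]
[ 130.27266422 -508.33209919  230.78574571] [-5.98183103e-04  9.92148920e-01  1.25060617e-01  7.10012196e-05] 0.1
```

View pics/top0.png

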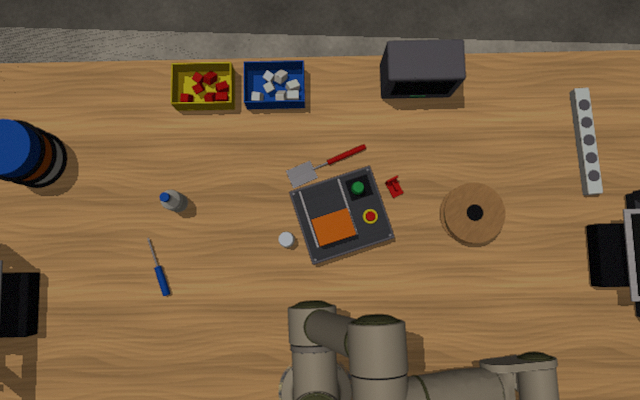

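View pics/side0.png

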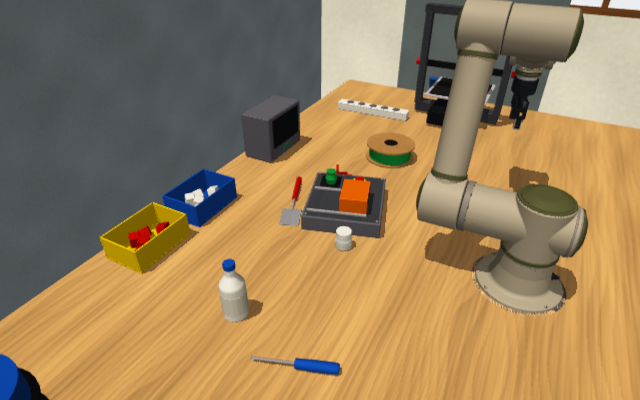

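The top view shows the console around (342, 215), turned about 17°, with the guard at (333, 228), the stop button at (370, 216), the vase at (358, 187) and the jar at (287, 240). The side view agrees.

```bash
python3 - <<'E'
from h import *
c=cap('top'); im=c['img']; hsv=cv2.cvtColor(im,cv2.COLOR_RGB2HSV)
roi=np.zeros(im.shape[:2],np.uint8); roi[155:275,280:400]=255
def big(m):
    m=cv2.bitwise_and(m,roi); cs,_=cv2.findContours(m,cv2.RETR_EXTERNAL,cv2.CHAIN_APPROX_NONE)
    return max(cs,key=cv2.contourArea)
def rect(m,z,name):
    k=big(m); p=np.array([ray(c,*q[0],z)[:2] for q in k],np.float32)
    r=cv2.minAreaRect(p); print(name,np.round(r[0],1),np.round(r[1],1),round(r[2],1)); return r
g=rect(cv2.inRange(hsv,(5,190,120),(14,255,255)),109,'guard')
st=rect(cv2.inRange(hsv,(22,120,120),(34,255,255)),67,'stop collar')
v=rect(cv2.inRange(hsv,(50,100,40),(80,255,255)),103,'vase')
dark=cv2.inRange(hsv,(0,0,0),(179,90,130)); dark=cv2.morphologyEx(dark,cv2.MORPH_OPEN,np.ones((7,7)))
k=rect(dark,55,'console')
cv2.imwrite('pics/crop.png',cv2.resize(np.hstack([im[150:280,275:405,::-1],cv2.cvtColor(dark,cv2.COLOR_GRAY2BGR)[150:280,275:405]]),None,fx=3,fy=3,interpolation=cv2.INTER_CUBIC))
for q in [(40,0)]: pass
s=cap('side'); hs=cv2.cvtColor(s['img'],cv2.COLOR_RGB2HSV)
m=cv2.inRange(hs,(5,190,120),(14,255,255)); m[:150]=0;m[240:]=0
ys,xs=np.nonzero(m); print('side orange bbox',xs.min(),xs.max(),ys.min(),ys.max())
E
```

```text
guard [524.5 -62.7] [ 85.9 117.9] 17.3
stop collar [ 560.2 -183.8] [45.1 41.9] 88.9
vase [ 648.4 -141.6] [38.  38.5] 88.5
console [567.4 -92.2] [249.2 279.3] 17.3
side orange bbox 128 370 165 239
```

View pics/crop.png

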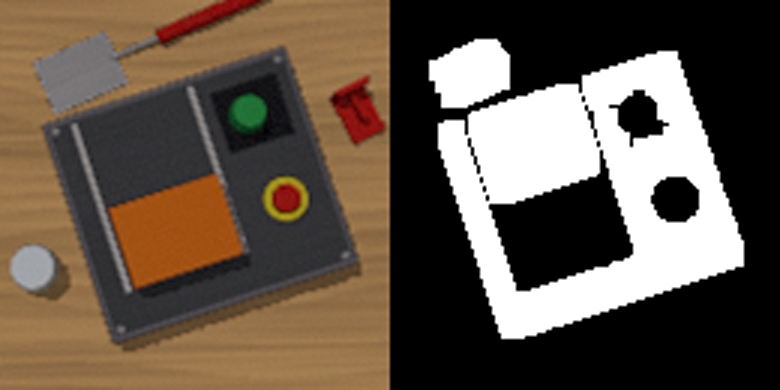

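The sizes and relations check out: guard 86x118, console 249x279, and the stop button lands at console (-34, -85). That puts the console at (567, -92) with yaw 17.3° and the guard joint at about 3 mm. I'll move to above the point in front of the guard with the fingers at about 55%.

Call:
step_arm --increments '[[[3,-2.5,0],[0,0,-1],55],[[8,-6.5,0],[0,0,-2],55],[[13,-10.7,0],[0,0,-2.9],55],[[18,-14.8,0],[0,0,-2.9],55],[[23,-18.9,0],[0,0,-2.9],55],[[28,-23,0],[0,0,-2.9],55],[[33,-27,0],[0,0,-2.9],55],[[37,-30.4,0],[0,0,-2.9],55]]'

```text
time_s: 1.2
eef_pos: [412.8, -122.3, 231.4]
ee_rot: [0.0, 0.989, 0.15, 0.0]
force: [0.5, -2.0, 0.2]
grip_width: 0.549
grip_force: 0.0
```

Call:
step_arm --increments '[[[1,-0.8,0],[0,0,0],55],[[2,-1.6,0],[0,0,0],55],[[2.5,-2.0,0],[0,0,0],55],[[2.5,-2.0,0],[0,0,0],55],[[2.5,-2.0,0],[0,0,0],55]]'

```text
time_s: 1.82
eef_pos: [429.6, -98.3, 231.3]
ee_rot: [0.0, 0.989, 0.15, -0.0]
force: [-0.3, 0.3, -0.3]
grip_width: 0.551
grip_force: 0.0
```

```bash
cat >> h.py <<'E'
C=np.array([567.4,-92.2]); A=np.deg2rad(17.3); R=np.array([[np.cos(A),-np.sin(A)],[np.sin(A),np.cos(A)]])
def stat():
    from scipy.spatial.transform import Rotation as Ro
    s=ctrl.sense(); p=np.array(s['eef_pos']); M=Ro.from_quat(np.roll(s['ee_rot'],-1)).as_matrix()
    print('t',round(s['time_s'],2),'eef',np.round(p,1),'console xy',np.round(R.T@(p[:2]-C),1),'tool x yaw',round(np.degrees(np.arctan2(M[1,0],M[0,0])),2),'zdir',np.round(M[:,2],3),'F',np.round(s['force'],1),'T',np.round(s['wrist_torque'],2),'w',round(s['grip_width'],3))
E
python3 - <<'E'
from h import *
stat(); c=cap('wrist','w0'); print(c['fx'],np.round(c['extrinsics'],2).tolist())
E
```

```text
t 1.82 eef [429.6 -98.3 231.3] console xy [-133.4   35.2] tool x yaw 17.2 zdir [-0. -0. -1.] F [-0.3  0.3 -0.3] T [ 0.01 -0.04  0.  ] w 0.551
342.2708252731451 [[0.3, -0.91, -0.28, 501.88], [-0.95, -0.28, -0.09, -76.35], [0.0, 0.3, -0.95, 373.1], [0.0, 0.0, 0.0, 1.0]]
```

View pics/w0.png

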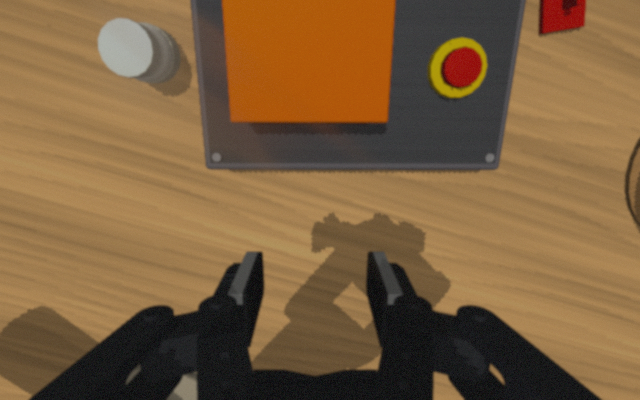

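The wrist view shows the guard's front top edge at row 122, columns 231–388, the console's front corners at (208, 167) and (497, 165), the red cap at (462, 67), and the fingertips at (250, 255) and (380, 255). I'll check these against the console pose.

```bash
python3 - <<'E'
from h import *
c=cap('wrist')
for n,u,v,z in [('FL',208,167,55),('FR',497,165,55),('gL',231,122,109),('gR',388,122,109),('stop',462,67,77),('screwL',216,157,55),('screwR',490,157,55)]:
    p=ray(c,u,v,z); print(n,np.round(p[:2],1),np.round(R.T@(p[:2]-C),1))
# fingertips: tool frame lateral at z of tips
for z in (231,237,243): print(z,[np.round(R.T@(ray(c,u,257,z)[:2]-C),1) for u in (228,262,368,402)])
E
```

```text
FL [410.2   0.7] [-122.5  135.4]
FR [ 492.8 -258.9] [-120.8 -137. ]
gL [464.7 -21.8] [-77.1  97.8]
gR [ 499.8 -134.7] [-77.2 -20.5]
stop [ 557.9 -183.4] [-36.2 -84.2]
screwL [421.7  -4.5] [-113.   127.1]
screwR [ 497.8 -249.2] [-113.2 -129.2]
231 [array([-128.6,   74.5]), array([-128.6,   58.9]), array([-128.6,   10.3]), array([-128.6,   -5.2])]
237 [array([-125.6,   72.8]), array([-125.6,   57.9]), array([-125.6,   11.4]), array([-125.6,   -3.5])]
243 [array([-122.6,   71.1]), array([-122.6,   56.8]), array([-122.6,   12.4]), array([-122.6,   -1.9])]
```

Call:
step_arm --increments '[[[0,-0.5,2],[0,0,0],55],[[0,-0.5,6],[0,0,0],55],[[0,-0.5,10],[0,0,0],55],[[0,-0.5,13],[0,0,0],55],[[0,-0.5,14.7],[0,0,0],55],[[0,-0.5,14.7],[0,0,0],55],[[0,-0.5,14.7],[0,0,0],55]]'

```text
time_s: 2.8
eef_pos: [428.7, -93.2, 85.1]
ee_rot: [0.0, 0.989, 0.15, 0.0]
force: [-0.3, 0.3, 0.0]
grip_width: 0.548
grip_force: 0.0
```

Call:
step_arm --increments '[[[1.5,0,0],[0,0,0],55],[[3,0,0],[0,0,0],55],[[4,0,0],[0,0,0],55],[[5,0,0],[0,0,0],55],[[6,0,0],[0,0,0],55],[[7,0,0],[0,0,0],55],[[8,0,0],[0,0,0],55],[[8,0,0],[0,0,0],55]]'

```text
time_s: 3.8
eef_pos: [505.3, -68.8, 84.1]
ee_rot: [-0.0, 0.989, 0.15, 0.0]
force: [1.4, 0.7, 0.1]
grip_width: 0.553
grip_force: 0.0
```

```bash
python3 - <<'E'
from h import *
stat(); cap('wrist','w1')
E
```

```text
t 3.8 eef [505.3 -68.8  84.1] console xy [-52.3  40.8] tool x yaw 17.3 zdir [ 0.  0. -1.] F [1.4 0.7 0.1] T [-0.03 -0.01  0.01] w 0.553
```

View pics/w1.png

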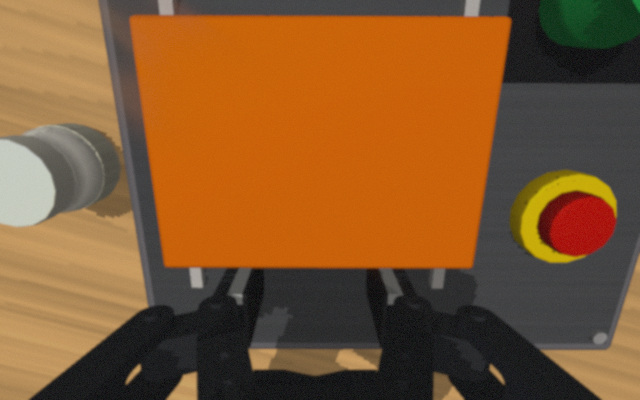

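The guard is moving with both fingers on its front face (row 268). Next I continue to the end stop, slowly at the last.

Call:
step_arm --increments '[[[0.8,0,0],[0,0,0],55],[[1.6,0,0],[0,0,0],55],[[2.4,0,0],[0,0,0],55],[[3.0,0,0],[0,0,0],55],[[3.5,0,0],[0,0,0],55],[[3.7,0,0],[0,0,0],55],[[3.7,0,0],[0,0,0],55]]'

```text
time_s: 4.72
eef_pos: [540.4, -58.2, 84.4]
ee_rot: [0.0, 0.989, 0.15, 0.0]
force: [-0.4, -0.8, -0.2]
grip_width: 0.547
grip_force: 0.4
```

Call:
step_arm --increments '[[[0.2,0,0],[0,0,0],55],[[0.4,0,0],[0,0,0],55],[[0.4,0,0],[0,0,0],55]]'

```text
time_s: 5.1
eef_pos: [544.3, -57.0, 84.5]
ee_rot: [0.0, 0.989, 0.15, 0.0]
force: [-1.7, -1.4, 0.1]
grip_width: 0.554
grip_force: 0.5
```

Call:
step_arm --increments '[[[0.1,0,0],[0,0,0],55],[[0.2,0,0],[0,0,0],55],[[0.2,0,0],[0,0,0],55]]'

```text
time_s: 5.48
eef_pos: [545.5, -56.6, 84.4]
ee_rot: [0.0, 0.989, 0.15, -0.0]
force: [-5.3, -1.6, 2.3]
grip_width: 0.549
grip_force: 2.8
```

```bash
python3 - <<'E'
from h import *
stat()
E
```

```text
t 5.47 eef [545.5 -56.6  84.4] console xy [-10.3  40.5] tool x yaw 17.26 zdir [-0.001 -0.    -1.   ] F [-5.3 -1.6  2.3] T [-0.38  0.76 -0.15] w 0.549
```

Call:
step_arm --increments '[[[0.1,0,0],[0,0,0],55],[[0.2,0,0],[0,0,0],55],[[0.2,0,0],[0,0,0],55]]'

```text
time_s: 5.85
eef_pos: [545.6, -56.5, 84.4]
ee_rot: [0.0, 0.989, 0.15, -0.003]
force: [-16.9, -5.5, 8.9]
grip_width: 0.548
grip_force: 9.1
```

```bash
python3 - <<'E'
from h import *
stat()
E
```

```text
t 5.85 eef [545.6 -56.5  84.4] console xy [-10.2  40.5] tool x yaw 17.26 zdir [-0.006 -0.001 -1.   ] F [-16.9  -5.5   8.9] T [-1.13  2.48 -0.38] w 0.548
```

The guard is at its end stop: 18 N with no further motion, and the TCP is where geometry puts it. I'll back off over the buttons, rise and look.

Call:
step_arm --increments '[[[-0.5,0,0],[0,0,0],55],[[-1.5,0,0],[0,0,0],55],[[-2.5,0,-0.5],[0,0,0],55],[[-2.7,0,-3],[0,0,0],55],[[-2.7,0,-7],[0,0,0],55],[[-2.7,0,-9],[0,0,0],55],[[-2.7,0,-9],[0,0,0],55],[[-2.7,0,-9],[0,0,0],55]]'

```text
time_s: 6.85
eef_pos: [521.4, -63.7, 173.4]
ee_rot: [-0.0, 0.989, 0.15, -0.001]
force: [0.1, 0.5, -0.3]
grip_width: 0.546
grip_force: 0.0
```

```bash
python3 - <<'E'
from h import *
stat(); cap('wrist','w2'); c=cap('top'); im=c['img']
hsv=cv2.cvtColor(im,cv2.COLOR_RGB2HSV); m=cv2.inRange(hsv,(5,190,120),(14,255,255)); m[:155]=0;m[275:]=0;m[:,:280]=0;m[:,400:]=0
p=np.array([ray(c,x,y,109)[:2] for y,x in np.argwhere(m>0)]); q=(p-C)@R; print('guard extent',np.percentile(q,[1,99],axis=0).round(1))
E
```

```text
t 6.85 eef [521.4 -63.7 173.4] console xy [-35.5  40.9] tool x yaw 17.26 zdir [-0.001  0.001 -1.   ] F [ 0.1  0.5 -0.3] T [-0.04  0.02 -0.02] w 0.546
guard extent [[ 27.1 -47.8]
 [ 88.5  99. ]]
```

View pics/w2.png

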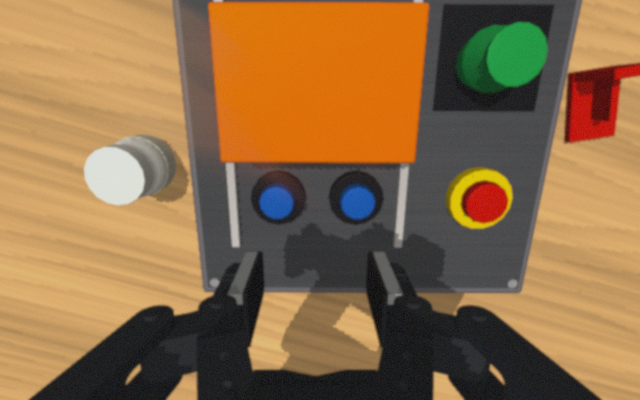

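The buttons are uncovered, with blue caps at about (275, 202) and (357, 202) and the guard's front edge at row 162. Next I measure the caps.

```bash
python3 - <<'E'
from h import *
c=cap('wrist'); hsv=cv2.cvtColor(c['img'],cv2.COLOR_RGB2HSV)
m=cv2.inRange(hsv,(105,150,80),(125,255,255)); n,l,s,ce=cv2.connectedComponentsWithStats(m)
for i in range(1,n):
    if s[i,4]>150:
        p=ray(c,*ce[i],76.5); print(s[i],ce[i].round(1),p[:2].round(1),(R.T@(p[:2]-C)).round(1))
for u in (221,415): print('guard',(R.T@(ray(c,u,162,109)[:2]-C)).round(1))
for z in (174,178,182,186): print(z,[np.round(R.T@(ray(c,u,257,z)[:2]-C),1) for u in (228,262,368,402)])
E
```

```text
[340 184  36  36 998] [357.2 201.7] [531.9 -93.2] [-34.2   9.6]
[259 186  35  34 909] [275.8 202.6] [513.5 -36.7] [-35.  69.]
guard [ 1.2 97.6]
guard [  1.2 -20.4]
174 [array([-30.1,  79.9]), array([-30.1,  64.4]), array([-30.1,  16.2]), array([-30. ,   0.8])]
178 [array([-28.1,  78.7]), array([-28.1,  63.7]), array([-28.1,  16.9]), array([-28. ,   1.9])]
182 [array([-26.1,  77.6]), array([-26.1,  63. ]), array([-26.1,  17.6]), array([-26.,   3.])]
186 [array([-24.1,  76.5]), array([-24.1,  62.4]), array([-24.1,  18.3]), array([-24. ,   4.2])]
```

Call:
step_arm --increments '[[[0.1,0.1,2],[0,0,0],55],[[0.1,0.1,5],[0,0,0],55],[[0.1,0.1,7.5],[0,0,0],55],[[0.1,0.1,9],[0,0,0],55],[[0.1,0.1,9.5],[0,0,0],55],[[0.1,0.1,9.5],[0,0,0],55]]'

```text
time_s: 7.75
eef_pos: [523.4, -64.5, 79.6]
ee_rot: [0.0, 0.989, 0.15, 0.0]
force: [-0.1, 0.4, -0.2]
grip_width: 0.552
grip_force: 0.0
```

Call:
step_arm --increments '[[[0,0,0.2],[0,0,0],55],[[0,0,0.4],[0,0,0],55],[[0,0,0.4],[0,0,0],55]]'

```text
time_s: 8.12
eef_pos: [523.2, -64.4, 75.4]
ee_rot: [0.0, 0.989, 0.15, 0.0]
force: [-0.4, 0.3, 0.5]
grip_width: 0.551
grip_force: 0.0
```

Call:
step_arm --increments '[[[0,0,0.2],[0,0,0],55],[[0,0,0.3],[0,0,0],55],[[0,0,0.3],[0,0,0],55]]'

```text
time_s: 8.5
eef_pos: [523.4, -64.5, 72.4]
ee_rot: [0.0, 0.989, 0.15, 0.0]
force: [-0.4, -0.0, 1.7]
grip_width: 0.549
grip_force: 1.2
```

```bash
python3 - <<'E'
from h import *
stat()
E
```

```text
t 8.5 eef [523.4 -64.5  72.4] console xy [-33.8  39.6] tool x yaw 17.27 zdir [ 0. -0. -1.] F [-0.4 -0.   1.7] T [ 0.01 -0.05  0.05] w 0.549
```

Call:
step_arm --increments '[[[0,0,0.1],[0,0,0],55],[[0,0,0.2],[0,0,0],55],[[0,0,0.2],[0,0,0],55]]'

```text
time_s: 8.88
eef_pos: [523.4, -64.5, 70.4]
ee_rot: [0.0, 0.989, 0.15, 0.0]
force: [1.3, -0.3, 3.5]
grip_width: 0.553
grip_force: 1.8
```

Call:
step_arm --increments '[[[0,0,0.1],[0,0,0],55],[[0,0,0.2],[0,0,0],55],[[0,0,0.2],[0,0,0],55]]'

```text
time_s: 9.25
eef_pos: [523.3, -64.5, 68.5]
ee_rot: [0.0, 0.989, 0.15, 0.0]
force: [0.9, 0.1, 5.9]
grip_width: 0.547
grip_force: 2.9
```

Call:
step_arm --increments '[[[0,0,0.1],[0,0,0],55],[[0,0,0.2],[0,0,0],55],[[0,0,0.2],[0,0,0],55]]'

```text
time_s: 9.62
eef_pos: [523.5, -64.5, 68.3]
ee_rot: [0.0, 0.989, 0.15, 0.0]
force: [-7.1, 1.7, 24.0]
grip_width: 0.55
grip_force: 12.2
```

```bash
python3 - <<'E'
from h import *
stat()
E
```

```text
t 9.62 eef [523.5 -64.5  68.3] console xy [-33.7  39.5] tool x yaw 17.28 zdir [ 0.001 -0.001 -1.   ] F [-7.1  1.7 24. ] T [ 0.36  1.26 -0.07] w 0.55
```

Both are bottomed: 24 N, balanced about the midline, after the spring profile of two buttons (1.7 to 5.9 N). Now hold for 3 s.

Call:
step_arm --increments '[[[0,0,0],[0,0,0],55],[[0,0,0],[0,0,0],55],[[0,0,0],[0,0,0],55],[[0,0,0],[0,0,0],55],[[0,0,0],[0,0,0],55],[[0,0,0],[0,0,0],55],[[0,0,0],[0,0,0],55],[[0,0,0],[0,0,0],55]]'

```text
time_s: 10.62
eef_pos: [523.5, -64.5, 68.3]
ee_rot: [0.0, 0.989, 0.15, 0.0]
force: [-6.2, 2.3, 23.4]
grip_width: 0.55
grip_force: 12.1
```

Call:
step_arm --increments '[[[0,0,0],[0,0,0],55],[[0,0,0],[0,0,0],55],[[0,0,0],[0,0,0],55],[[0,0,0],[0,0,0],55],[[0,0,0],[0,0,0],55],[[0,0,0],[0,0,0],55],[[0,0,0],[0,0,0],55],[[0,0,0],[0,0,0],55]]'

```text
time_s: 11.62
eef_pos: [523.5, -64.5, 68.3]
ee_rot: [0.0, 0.989, 0.15, 0.0]
force: [-7.2, 2.2, 24.0]
grip_width: 0.552
grip_force: 12.1
```

```bash
python3 - <<'E'
from h import *
stat(); cap('wrist','w3')
E
```

```text
t 11.62 eef [523.5 -64.5  68.3] console xy [-33.7  39.5] tool x yaw 17.28 zdir [ 0.001 -0.001 -1.   ] F [-7.2  2.2 24. ] T [ 0.33  1.29 -0.05] w 0.552
```

View pics/w3.png

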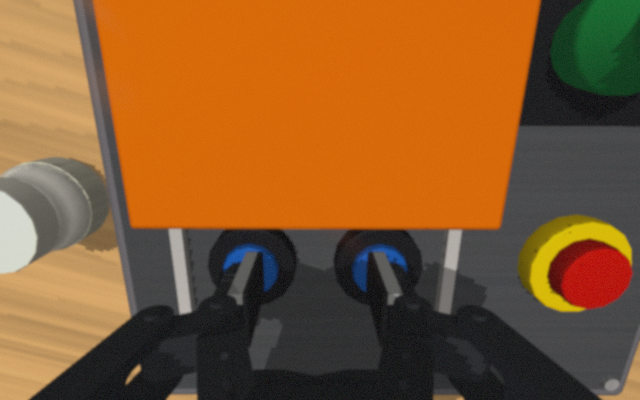

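Call:
step_arm --increments '[[[0,0,0],[0,0,0],55],[[0,0,0],[0,0,0],55],[[0,0,0],[0,0,0],55],[[0,0,0],[0,0,0],55],[[0,0,0],[0,0,0],55],[[0,0,0],[0,0,0],55],[[0,0,0],[0,0,0],55],[[0,0,0],[0,0,0],55]]'

```text
time_s: 12.68
eef_pos: [523.5, -64.5, 68.3]
ee_rot: [0.0, 0.989, 0.15, 0.001]
force: [-7.0, 1.6, 24.5]
grip_width: 0.549
grip_force: 12.1
```

The picture shows each fingertip on its own blue cap, at (250, 265) and (382, 265), both sunk to the collars. Now I release straight up and check.

Call:
step_arm --increments '[[[0,0,-0.5],[0,0,0],55],[[0,0,-1.5],[0,0,0],55],[[0,0,-4],[0,0,0],55],[[0,0,-8],[0,0,0],55],[[0,0,-11],[0,0,0],55],[[0,0,-13],[0,0,0],55],[[0,0,-13],[0,0,0],55],[[0,0,-13],[0,0,0],55]]'

```text
time_s: 13.68
eef_pos: [522.6, -64.3, 195.1]
ee_rot: [-0.001, 0.989, 0.15, -0.001]
force: [0.2, -0.1, -0.4]
grip_width: 0.55
grip_force: 0.0
```

```bash
python3 - <<'E'
from h import *
stat(); cap('wrist','w4')
E
```

```text
t 13.68 eef [522.6 -64.3 195.1] console xy [-34.5  40. ] tool x yaw 17.27 zdir [-0.002  0.001 -1.   ] F [ 0.2 -0.1 -0.4] T [-0.01 -0.01  0.02] w 0.55
```

View pics/w4.png

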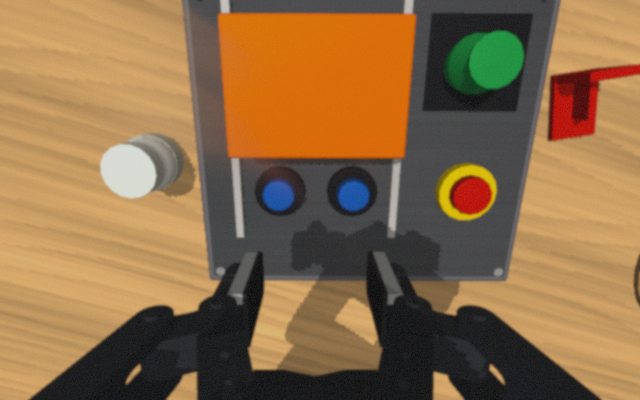

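The guard is still open (front edge at row 158), both blue caps are up at (279, 194) and (353, 194), and the vase, jar and bracket are where they were. I'll hand it in.

```bash
python3 -c "
from rig import ctrl
print(ctrl.finish_job())"
```

```text
the job is handed in; nothing more can be done
None
```

I pushed the guard fully open to its end stop, held both blue buttons down together for about 3 s and released them; the job is handed in at about 14 s, with the guard still open and no sign that anything else was touched.

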